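# Index the drilling turntable and lock it

### The job

Turn the indexing table of the drilling fixture until the red bracket's station has clicked into its stop in front of the yellow lock arm, with the arm still open. Then swing the lock arm down until its nose is fully home between the two red blocks, and leave it locked. Do not knock or shift the bottles, tins and tools lying about.

Things in the scene. Friction and masses are not known exactly. Their poses are not given: they have to be found in the camera images.
- fixture: Drilling fixture, fixed to the bench: grey base plate 260 x 415 x 18 mm (across y 415). Origin on the bench under the turntable's axis; z up; +y points from that axis to the lock arm. On it, at y = 162 mm, two blue hinge cheeks 26 mm apart, tops 70 mm above the bench; at y = -135 mm a dark detent housing, top 34 mm above the bench.
- index_table (a joint): Turntable angle about the vertical, anticlockwise from above, no end stops. 0 (or any whole turn, 2 pi) = red station at the lock arm. Slight friction (0.04 N m): stays where left. A spring detent stops it at every quarter turn: within about 3 degrees of a stop it pulls itself to the centre; getting into or out of a stop takes about 3 N to 4 N pushed on a bracket.
- lock_arm (a joint): Angle of the yellow lock arm about its level hinge. 0 = closed, fully home: level, pointing to the turntable's axis. Grows as it swings up and away: 1.57 = upright, 2.05 = end stop, leaning away from the table. Friction (about 2 N at its middle) holds it at any angle, so push it all the way down. With the table out of place the nose lands on a catch block and stays above 0.12.
- table_axis (a point): Point on the turntable's axis, at its top face (40 mm above the bench). The turntable is a round aluminium plate 220 mm across; in its middle a hub of 28 mm, 7 mm high. At each quarter turn it carries an angle bracket and, outside that, a pair of catch blocks. Three brackets are grey steel with a hole, one is red; the red one's catch blocks are red, the others dark.
- red_catch (a point): Middle of the slot between the two red catch blocks (turns with the table), 102 mm from the axis, 48 mm above the bench. The slot is 20 mm wide, open towards the axis, outward and upward; the blocks are 14 x 15 mm and 14 mm high, tops 54 mm above the bench.
- red_bracket (a point): Top middle of the red bracket's upright leaf, 49 mm from the axis towards red_catch, 88 mm above the bench. Each of the four leaves is 4 mm thick, from 40 to 88 mm above the bench and from 30 to 68 mm from the axis, in a plane through the axis: push its flat side to turn the table. A 4 mm thick foot reaches 28 mm to its clockwise side.
- lock_point (a point): Fixed point of the fixture, where the middle of the red slot must come: 102 mm from the axis towards the lock arm, 48 mm above the bench.
- lock_hinge (a point): Middle of the lock arm's hinge line, 162 mm from the turntable's axis, 60 mm above the bench. The hinge line is level, along the fixture's x axis.
- lock_nose (a point): Middle of the lock arm's nose (moves with the arm). The arm is a bar 12 mm wide, 10 mm thick, centred on the hinge line, with a black ball knob (16 mm) centred 76 mm from the hinge and, 60 mm from the hinge, a steel nose 12 mm wide reaching 16 mm below the bar's centre line.
- oil_bottle: Bystander: green bottle with a black cap, 36 mm across, 85 mm tall, standing on the base plate at a corner away from the lock arm. Origin under its centre, as for all bystanders.
- bolt_tin: Bystander: small open steel tin, 48 mm across, 30 mm tall, on the base plate beside the lock arm.
- spray_can: Bystander: blue spray can, 66 mm across, 190 mm tall, on the bench.
- screw_jar: Bystander: amber jar with a steel cap, 72 mm across, 90 mm tall, on the bench.
- mug: Bystander: white mug, 82 mm across, 90 mm tall, on the bench.
- tape_measure: Bystander: yellow tape measure, 70 x 40 x 65 mm, on the bench.
- hammer: Bystander: hammer lying on the bench.
- wrench: Bystander: wrench lying on the bench, at the robot's left.

How it is judged:
By the outcome, as a careful person would: the job done as asked, in the order asked, and still so for the second after the job is handed in, with the robot touching nothing.
It also fails if it takes over 53 s, if anything falls off the work surface, if the arm or the gripper's body presses on something with over 40 N, if the wrist force passes 120 N, or if a joint passes its speed limit or range.

### The arm

A 7-joint arm with a two-finger parallel gripper is mounted at the origin on the work surface. World frame = base frame: x ahead of the robot, y to its left, z up, the work surface at z = 0. Lengths are in m, angles in rad, forces in N, time in s.
With the tool pointing down it reaches from about 0.425 to 1.025 m from the base axis. Payload 9.4 kg.
Tool frame: the origin (TCP) lies on the front face of the gripper's body, between the roots of the fingers; the fingertips stand 73 mm ahead of it and the grasp point (between the pads) lies 54 mm ahead of it; z points along the fingers, y is the line along which they close (so a half turn about z gives the same grasp; the last joint's range is limited). The gripper opens to 85 mm and grips with 20 to 120 N. Pads are 22 mm wide; open, the fingers measure 114 mm over their backs; the gripper's body (76 mm by 85 mm) begins 54 mm behind the grasp point. The pads swing forward as they close: fully open they stand 13 mm farther back than shut.
Start: joints at [-1.2, 0.599, -0.003, 1.599, 0.002, 0.943, -0.08], TCP at [0.314, 0.654, 0.304] pointing down, gripper open.
Joint ranges: [-2.57, 2.57], [-0.35, 1.97], [-1.29, 1.29], [0.11, 2.56], [-1.05, 4.19], [0.11, 1.86], [-2.63, 2.63]. Speed limits (rad/s): [2.22, 2.22, 3.01, 3.01, 3.14, 3.14, 3.14].

### API

Orientations are given as a rotation vector (axis times angle).
In Python, from cell import manip gives the robot as it stands. The module is installed in compiled form; this text tells all that it offers.
- The arm moves only by the tool play_rows, never from a script. Its argument "motion" is text: rows parted by semicolons, each of 6 numbers parted by spaces: the shift along the tool's x, y, z in m, then the turn, a rotation vector about the tool's x, y, z in rad. A call has 1 to 10 rows; each row is the pose to reach, as a shift and turn from the pose commanded when the call began, along the tool's axes at that moment; what a row does not reach only later rows make up. A row lasts 1/10 s, in which the tool goes at most 50 mm and 8.59 degrees, less where a joint would pass 70% of its speed; a pose out of reach is approached as far as the arm can. A call with a gripper value outside its range is refused whole. "claw" is the finger opening in m, from 0 to 0.0854, set as the call begins (left out, the last holds). The fingers move at their own pace and stop on an object; "force" is the grip in N (left out, the last holds). Time passes only in rows, so rows that repeat a pose let the fingers close. It gives the time, the measured TCP pose, the force, the opening and the grip force at its end, in the units of the state.
- manip.get_obs(): the state, without advancing time (a new reading comes with each control period).
- manip.grab_frame(name): name is "side" or "top"; returns a dict with "frame" (420x560x3 uint8, red, green, blue), "K" (3x3 intrinsics, pixels), "R" (3x3) and "t" (3): a world point X has camera coordinates R X + t. Camera axes: x right, y down, z forward; pixel columns grow to the right and rows downward; lengths in m; the calibration is good to about 2 mm. A picture is of the moment at which its call begins. There is no depth.
- manip.hand_in(): hands the job in; it is judged then, once.
Trained networks look in the newest picture that a camera, given by its name, has taken for a name from the list of things; names that differ only in an ending like _2 or _b are one class to them, and where a whole thing is asked for, a point or a joint stands for the part that bears it (a point fixed in the world has none). Each returns a list of dicts, best first, with "p" (0 to 1); they miss things now and then, are a little off and sometimes report something else, mostly with a low value. They report only what shows in the picture. A call takes as long as a camera call.
- manip.recognise(target, camera): "at" ([x, y, z] in m, in the coordinates of the camera as it stood for that picture, good to about 4 mm: the middle of the surface that is visible of it).
- manip.silhouettes(target, camera): "pixels" (420x560 bool, what is visible of it).
The state is a dict: "t": time; "joints": joint angles; "qvel": joint speeds; "joint_efforts": joint torques, N m; "tool_pos": TCP position; "tool_rot": TCP orientation; "contact_force": force on the tool from outside, world axes, zero at the start; "moment": the same for the moment, N m; "gripper_width": finger opening in m; "grip_force": force on a finger pad.
Only numpy, scipy, OpenCV 4.12 (cv2) and the standard library are available. Lean on these libraries where they do the work, as an engineer would, in place of code of your own. Each camera call takes 0.05 s, during which the arm holds its last target. There are 200 camera calls.

## Working session

There is one attempt and no reset: what is moved stays moved. The work goes in short steps, Python scripts to look and compute and a tool call to move; the robot and the scene stay as the last step left them, time stands still between calls to the robot, and variables do not carry over. Pictures are saved under pics/ and viewed, at most 10 in all, crops included, and the job is handed in when it is done.

Besides the shell and the picture viewer there is one more tool, called after "Request:" as name(argument=value, ...) on one line, values as JSON. play_rows: Moves the arm, as the interface text tells. Its arguments: {"type":"object","properties":{"motion":{"type":"string"},"claw":{"type":"number"},"force":{"type":"number"}},"required":["motion"]}

```bash
mkdir -p pics
cat > h.py <<'E'
from cell import manip
import numpy as np, cv2
from scipy.spatial.transform import Rotation as Rn
def look(cam,name=None):
    f=manip.grab_frame(cam)
    if name: cv2.imwrite(f'pics/{name}.png',f['frame'][:,:,::-1])
    return f
def world(f,at): return f['R'].T@(np.array(at)-f['t'])
def proj(f,X):
    c=f['R']@np.array(X)+f['t']; p=f['K']@c; return p[:2]/p[2]
E
python3 - <<'E'
from h import *
np.set_printoptions(precision=4,suppress=True)
s=manip.get_obs(); print(s['t'],s['tool_pos'],s['tool_rot'],s['contact_force'])
for cam in ['side','top']:
    f=look(cam,cam+'0'); print(cam,'cam pos',-f['R'].T@f['t'])
    for n in ['fixture','index_table','lock_arm','table_axis','red_catch','red_bracket','lock_hinge','lock_nose','oil_bottle','bolt_tin','spray_can','screw_jar','mug','tape_measure','hammer']:
        for r in manip.recognise(n,cam)[:2]: print(n,round(r['p'],2),world(f,r['at']),proj(f,world(f,r['at'])))
E
```

```text
0.0 [0.3138 0.6532 0.303 ] [-0.6975 -3.063   0.0025] [-0.1274 -0.1662 -0.1063]
side cam pos [ 0.4043 -1.3483  0.9623]
fixture 0.85 [ 0.5527 -0.0184  0.0161] [295.2038 209.532 ]
index_table 0.62 [0.5568 0.021  0.0387] [295.7504 198.3802]
lock_arm 0.63 [0.5399 0.2078 0.106 ] [288.5905 157.9301]
table_axis 0.57 [ 0.551  -0.0207  0.0158] [294.7607 209.9746]
red_catch 0.7 [0.561  0.0214 0.036 ] [296.8317 198.928 ]
red_catch 0.16 [ 0.5848 -0.4532  0.0583] [319.2979 286.8011]
red_bracket 0.59 [0.5562 0.0156 0.0336] [295.6351 200.3472]
lock_hinge 0.9 [ 0.5512 -0.0197  0.0141] [294.7939 210.188 ]
lock_hinge 0.51 [ 0.6681 -0.1263  0.0597] [331.9078 217.2113]
lock_nose 0.66 [ 0.5511 -0.0187  0.0167] [294.7737 209.4516]
oil_bottle 0.53 [ 0.6665 -0.1288  0.0606] [331.5647 217.4369]
bolt_tin 0.51 [0.4427 0.1831 0.036 ] [264.0212 176.3984]
spray_can 0.91 [ 0.3615 -0.4617  0.1283] [238.9802 271.61  ]
screw_jar 0.64 [ 0.583  -0.4568  0.0617] [318.9025 286.8766]
mug 0.95 [0.4293 0.4212 0.0597] [259.8859 143.6983]
mug 0.45 [ 0.5081 -0.5832  0.0223] [295.1069 332.9848]
tape_measure 0.57 [0.584  0.4095 0
[... 545 characters left out ...]
e 0.41 [0.5387 0.208  0.1288] [180.9847 195.0562]
lock_nose 0.41 [0.4481 0.1978 0.0262] [191.3731 234.3209]
oil_bottle 0.63 [ 0.6586 -0.1146  0.0718] [302.5952 155.583 ]
oil_bottle 0.16 [0.5542 0.0435 0.0389] [246.3224 195.6088]
bolt_tin 0.79 [0.4482 0.1978 0.0295] [191.144  234.1177]
spray_can 0.84 [ 0.3582 -0.42    0.189 ] [430.6275 259.8916]
spray_can 0.51 [ 0.5071 -0.5718  0.0253] [467.3355 210.864 ]
screw_jar 0.85 [ 0.5796 -0.4224  0.0945] [417.8887 180.3043]
mug 0.85 [0.4292 0.4722 0.0423] [ 91.3237 241.2101]
tape_measure 0.72 [0.5787 0.4191 0.0652] [110.2616 186.3951]
tape_measure 0.59 [0.5492 0.0353 0.0207] [249.7459 198.5879]
hammer 0.81 [ 0.506  -0.5736  0.0232] [467.7761 211.4039]
```

Run:
```python
import cv2
a=cv2.imread('pics/top0.png')[120:280,150:340]; cv2.imwrite('pics/top0c.png',cv2.resize(a,None,fx=3.7,fy=3.7,interpolation=cv2.INTER_CUBIC))
a=cv2.imread('pics/side0.png')[130:270,220:370]; cv2.imwrite('pics/side0c.png',cv2.resize(a,None,fx=4.2,fy=4.2,interpolation=cv2.INTER_CUBIC))
```

```text
(no output)
```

View pics/top0c.png

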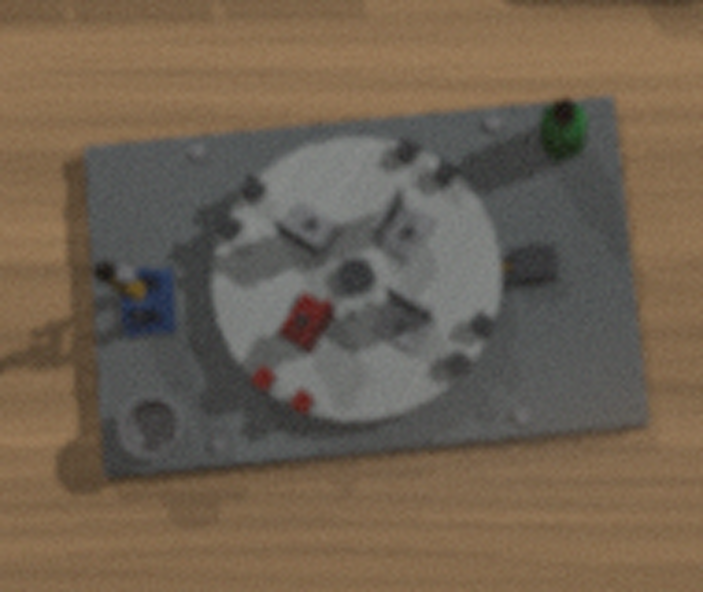

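View pics/side0c.png

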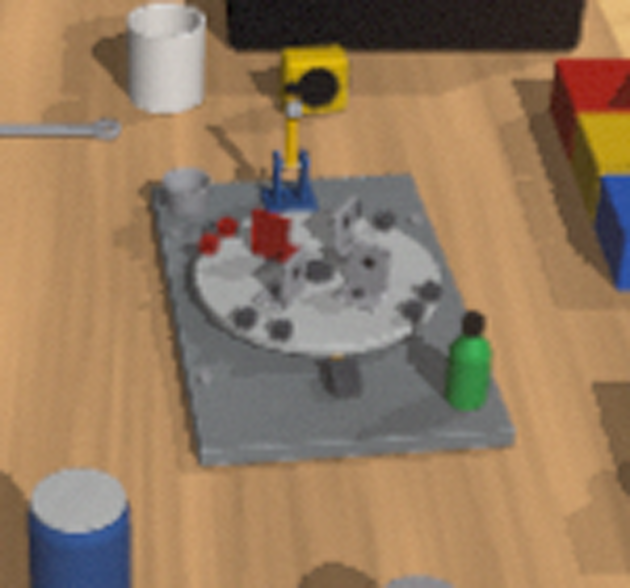

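The top crop shows the hub at (245,195), the red catch blocks around (226,225), the blue cheeks near (190,202) and the arm leaning slightly away. The red station sits about 50° anticlockwise of its stop, so the table must turn clockwise. Next I work out the geometry.

```bash
cat >> h.py <<'E'
def ray(f,px,z):
    d=f['R'].T@np.linalg.solve(f['K'],[px[0],px[1],1]); c=-f['R'].T@f['t']
    return c+d*(z-c[2])/d[2]
E
python3 - <<'E'
from h import *
np.set_printoptions(precision=4,suppress=True)
f=look('top'); im=f['frame'].astype(int)
T=lambda x,y,z: ray(f,(150+x/3.7,120+y/3.7),z)
hub=T(353,276,.047); 
m=(im[:,:,0]>im[:,:,1]*2)&(im[:,:,0]>im[:,:,2]*2)&(im[:,:,0]>80); n,l,st,ce=cv2.connectedComponentsWithStats(m[120:280,150:340].astype(np.uint8))
for i in range(1,n): print('red',st[i],ce[i]+[150,120],ray(f,ce[i]+[150,120],.054))
ch=T(148,302,.07); det=T(530,263,.034)
# plate corners z=.018
C=np.array([T(85,148,.018),T(612,98,.018),T(648,425,.018),T(106,475,.018)]); print(C, np.linalg.norm(C-np.roll(C,-1,0),axis=1))
yd=(C[0]+C[3]-C[1]-C[2])[:2]; print('yaw from plate',np.degrees(np.arctan2(yd[1],yd[0])))
print('hub',hub,'cheek',ch,np.linalg.norm((ch-hub)[:2]),'det',det,np.linalg.norm((det-hub)[:2]))
d=(ch-det)[:2]; print('yaw',np.degrees(np.arctan2(d[1],d[0])))
rc=T(283,390,.054); d=(rc-hub)[:2]; print('red',rc,np.linalg.norm(d),np.degrees(np.arctan2(d[1],d[0])))
s=cv2.imread('pics/side0.png'); g=look('side')
kn=np.array([220+297/4.2,130+86/4.2]); kt=np.array([150+105/3.7,120+270/3.7])
P1=g['K']@np.c_[g['R'],g['t']];P2=f['K']@np.c_[f['R'],f['t']]
tri=lambda a,b:(lambda X:(X[:3]/X[3]).ravel())(cv2.triangulatePoints(P1,P2,np.array(a,float).reshape(2,1),np.array(b,float).reshape(2,1)))
print('knob',tri(kn,kt),'hubtri',tri((220+320/4.2,130+268/4.2),(150+353/3.7,120+276/3.7)))
E
```

```text
red [80 81  8  7 30] [233.8    203.3667] [0.5295 0.0768 0.054 ]
red [78 87  1  1  1] [228. 207.] [0.5194 0.0927 0.054 ]
red [82 89  2  3  4] [232.5 210. ] [0.5109 0.0802 0.054 ]
red [ 69 100   4   5  14] [220.5714 222.    ] [0.4777 0.1127 0.054 ]
red [ 80 107   3   4  11] [231.     228.3636] [0.4598 0.0838 0.054 ]
[[ 0.6655  0.2576  0.018 ]
 [ 0.7007 -0.153   0.018 ]
 [ 0.4443 -0.1757  0.018 ]
 [ 0.4098  0.2342  0.018 ]] [0.4121 0.2574 0.4113 0.2567]
yaw from plate 94.85059317036259
hub [0.5554 0.0454 0.047 ] cheek [0.5325 0.1952 0.07  ] 0.15159436176139104 det [ 0.5668 -0.0879  0.034 ] 0.13373624265617898
yaw 96.8997908942203
red [0.4681 0.0963 0.054 ] 0.10101947282497817 149.73897853480713
knob [0.5449 0.2137 0.1354] hubtri [0.5581 0.0459 0.0421]
```

```bash
cat >> h.py <<'E'
HUB=np.array([.556,.0456]); FY=94.85
def pol(phi,r,n=0):  # phi deg world dir, r along, n to anticlockwise side
    a=np.radians(phi); return HUB+r*np.array([np.cos(a),np.sin(a)])+n*np.array([-np.sin(a),np.cos(a)])
def rel(xy,z,yaw):   # tool down, tool x at world yaw deg -> row from present pose
    s=manip.get_obs(); R0=Rn.from_rotvec(s['tool_rot']); a=np.radians(yaw)
    R1=Rn.from_matrix(np.array([[np.cos(a),np.sin(a),0],[np.sin(a),-np.cos(a),0],[0,0,-1]]))
    p=R0.inv().apply(np.array([xy[0],xy[1],z])-s['tool_pos']); r=(R0.inv()*R1).as_rotvec()
    print(' '.join(f'{v:.4f}' for v in [*p,*r]))
E
python3 - <<'E'
from h import *
p=pol(149.7,.050,.032); print(p)
rel(p,.303,149.7); rel(p,.135,149.7)
E
```

```text
[0.49668534 0.04319772]
-0.4290 -0.4710 0.0009 -0.0000 0.0000 0.0811
-0.4290 -0.4710 0.1689 -0.0000 0.0000 0.0811
```

Request:
play_rows(motion="-0.429 -0.471 0 0 0 0.08;-0.429 -0.471 0 0 0 0.08;-0.429 -0.471 0 0 0 0.08;-0.429 -0.471 0 0 0 0.08;-0.429 -0.471 0 0 0 0.08;-0.429 -0.471 0 0 0 0.08;-0.429 -0.471 0 0 0 0.08;-0.429 -0.471 0 0 0 0.08;-0.429 -0.471 0 0 0 0.08;-0.429 -0.471 0 0 0 0.08", claw=0)

```text
t: 2.7
tool_pos: [0.4577, 0.1727, 0.3043]
tool_rot: [0.819, 3.032, 0.001]
contact_force: [0.3, 1.3, 0.8]
gripper_width: 0.0001
grip_force: 0.0
```

Run:
```python
from h import *
p=pol(149.7,.050,.032); s=manip.get_obs(); print(s['t'],s['tool_pos'],s['contact_force'],s['gripper_width'])
rel(p,.24,149.7); rel(p,.135,149.7)
```

```text
2.7 [0.4577086  0.17267695 0.3042562 ] [0.33776261 1.25997997 0.79636073] 6.193743432506383e-05
-0.0988 -0.0923 0.0642 0.0008 0.0005 0.0013
-0.0988 -0.0924 0.1692 0.0008 0.0005 0.0013
```

Request:
play_rows(motion="-0.099 -0.092 0 0 0 0;-0.099 -0.092 0 0 0 0;-0.099 -0.092 0 0 0 0;-0.099 -0.092 0.06 0 0 0;-0.099 -0.092 0.10 0 0 0;-0.099 -0.092 0.10 0 0 0;-0.099 -0.092 0.10 0 0 0")

```text
t: 3.4
tool_pos: [0.4965, 0.0452, 0.2041]
tool_rot: [-0.819, -3.031, 0.002]
contact_force: [0.5, -0.0, 0.9]
gripper_width: 0.0004
grip_force: 0.0
```

Run:
```python
from h import *
p=pol(149.7,.050,.032); s=manip.get_obs(); print(s['t'],s['tool_pos'],s['contact_force'],p)
rel(p,.135,149.7)
f=look('side','s1'); a=f['frame'][130:270,220:370,::-1]; cv2.imwrite('pics/s1c.png',cv2.resize(a,None,fx=4.2,fy=4.2,interpolation=cv2.INTER_CUBIC))
```

```text
3.4 [0.49645734 0.04518024 0.20408426] [ 0.50631629 -0.0213057   0.91875438] [0.49668534 0.04319772]
-0.0013 -0.0015 0.0691 -0.0015 -0.0017 0.0011
```

View pics/s1c.png

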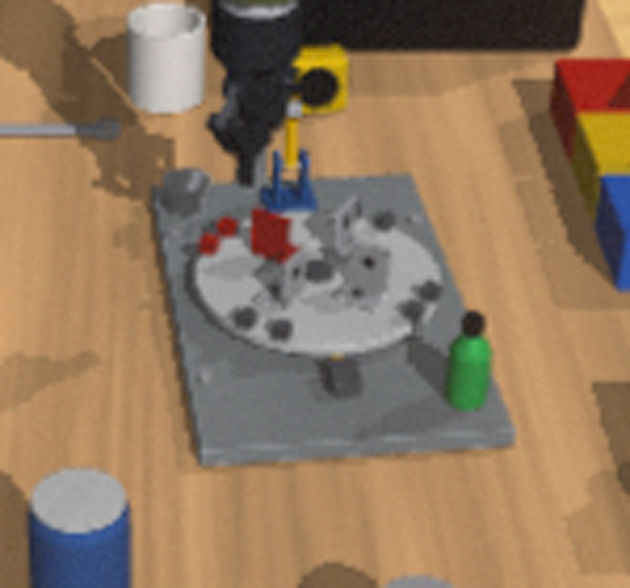

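Run:
```python
from h import *
f=look('side')
c=lambda X:((proj(f,X)-[220,130])*4.2).round(0)
x,y,z=manip.get_obs()['tool_pos']
for t in (.073,.086): print('tip',t,c([x,y,z-t]))
print('tip down',c([x,y,.062]))
for r in(.03,.068):
  for h in (.04,.088): print('leaf',r,h,c([*pol(149.7,r),h]))
for n in(.007+.01,-.017): print('block',c([*pol(149.7,.102,n),.047]))
```

```text
tip 0.073 [253. 181.]
tip 0.086 [252. 194.]
tip down [250. 250.]
leaf 0.03 0.04 [285. 261.]
leaf 0.03 0.088 [287. 216.]
leaf 0.068 0.04 [248. 250.]
leaf 0.068 0.088 [249. 205.]
block [206. 242.]
block [223. 225.]
```

The model matches the picture: leaf, blocks and fingertip are all within about 2 mm. I descend.

Request:
play_rows(motion="-0.001 -0.001 0.035 0 0 0;-0.001 -0.001 0.069 0 0 0;-0.001 -0.001 0.069 0 0 0;-0.001 -0.001 0.069 0 0 0")

```text
t: 3.9
tool_pos: [0.4975, 0.0441, 0.1367]
tool_rot: [0.819, 3.032, 0.001]
contact_force: [0.6, -0.2, -0.5]
gripper_width: -0.0001
grip_force: 0.0
```

Run:
```python
from h import *
s=manip.get_obs(); print(s['t'],s['tool_pos'],s['contact_force'])
for k in range(0,11):
    phi=149.7-5*k; print(k,end=' '); rel(pol(phi,.05,max(.0165,.032-.005*k)),.135,phi)
```

```text
3.9 [0.49754636 0.04410026 0.13669499] [ 0.61185964 -0.16035322 -0.46164141]
0 0.0003 -0.0012 0.0017 0.0009 0.0011 0.0014
1 0.0024 0.0082 0.0017 0.0010 0.0011 0.0887
2 0.0033 0.0178 0.0017 0.0010 0.0010 0.1759
3 0.0029 0.0273 0.0017 0.0011 0.0010 0.2632
4 0.0029 0.0324 0.0017 0.0011 0.0009 0.3505
5 0.0025 0.0370 0.0017 0.0012 0.0009 0.4377
6 0.0018 0.0415 0.0017 0.0012 0.0008 0.5250
7 0.0006 0.0459 0.0017 0.0012 0.0008 0.6123
8 -0.0009 0.0503 0.0017 0.0013 0.0007 0.6995
9 -0.0028 0.0545 0.0017 0.0013 0.0007 0.7868
10 -0.0050 0.0585 0.0018 0.0014 0.0006 0.8741
```

Request:
play_rows(motion="0.001 0.004 0.001 0 0 0.045;0.002 0.008 0.001 0 0 0.088;0.003 0.013 0.001 0 0 0.13;0.003 0.018 0.001 0 0 0.175;0.003 0.0225 0.001 0 0 0.22;0.003 0.027 0.001 0 0 0.263;0.003 0.03 0.001 0 0 0.307;0.003 0.0325 0.001 0 0 0.35;0.003 0.035 0.001 0 0 0.394;0.0025 0.037 0.001 0 0 0.438")

```text
t: 4.9
tool_pos: [0.5134, 0.0772, 0.134]
tool_rot: [-1.464, -2.78, 0.0]
contact_force: [-2.2, 0.2, 0.6]
gripper_width: -0.0001
grip_force: 0.6
```

```bash
cat > red.py <<'E'
from h import *
def redang(tag=None):
    f=look('top',tag); im=f['frame'].astype(int)
    m=(im[:,:,0]>im[:,:,1]*1.8)&(im[:,:,0]>im[:,:,2]*1.8)&(im[:,:,0]>70); m[:120]=0;m[280:]=0;m[:,:150]=0;m[:,340:]=0
    n,l,st,ce=cv2.connectedComponentsWithStats(m.astype(np.uint8))
    for i in range(1,n):
        if st[i][4]<4: continue
        d=ray(f,ce[i],.054)[:2]-HUB; print('red',st[i][4],ce[i].round(1),'r',np.linalg.norm(d).round(4),'theta',(np.degrees(np.arctan2(d[1],d[0]))-FY).round(1))
E
python3 - <<'E'
from red import *
s=manip.get_obs(); print(s['t'],s['tool_pos'],s['contact_force'])
redang('t2')
for k in range(0,14):
    phi=124.7-2.5*k; print(k,phi-FY,end=' '); rel(pol(phi,.05,.0165),.136,phi)
E
```

```text
4.9 [0.51341748 0.07724736 0.13396633] [-2.23160756  0.18662703  0.64753318]
red 13 [219.6 221.4] r 0.1035 theta 42.8
0 29.85000000000001 -0.0004 0.0001 -0.0021 0.0003 -0.0001 -0.0062
1 27.35000000000001 0.0003 0.0023 -0.0021 0.0003 -0.0001 0.0374
2 24.85000000000001 0.0009 0.0045 -0.0021 0.0003 -0.0001 0.0811
3 22.35000000000001 0.0014 0.0067 -0.0021 0.0003 -0.0001 0.1247
4 19.85000000000001 0.0018 0.0090 -0.0021 0.0003 -0.0001 0.1683
5 17.35000000000001 0.0021 0.0113 -0.0021 0.0003 -0.0001 0.2120
6 14.850000000000009 0.0023 0.0136 -0.0021 0.0003 -0.0001 0.2556
7 12.350000000000009 0.0024 0.0159 -0.0021 0.0003 -0.0002 0.2992
8 9.850000000000009 0.0024 0.0182 -0.0021 0.0003 -0.0002 0.3429
9 7.3500000000000085 0.0023 0.0204 -0.0021 0.0002 -0.0002 0.3865
10 4.8500000000000085 0.0021 0.0227 -0.0021 0.0002 -0.0002 0.4301
11 2.3500000000000085 0.0018 0.0250 -0.0021 0.0002 -0.0002 0.4738
12 -0.14999999999999147 0.0014 0.0273 -0.0021 0.0002 -0.0002 0.5174
13 -2.6499999999999915 0.0009 0.0295 -0.0021 0.0002 -0.0002 0.5610
```

Run:
```python
from h import *
t=cv2.imread('pics/t2.png')[150:240,180:300]; f=look('side'); s=f['frame'][140:230,230:350,::-1]
cv2.imwrite('pics/c2.png',np.vstack([cv2.resize(x,(400,300),interpolation=cv2.INTER_CUBIC) for x in (t,s)]))
```

```text
(no output)
```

View pics/c2.png

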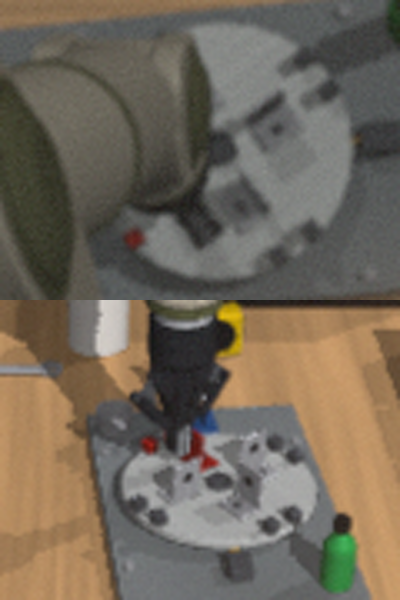

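Both views show the table turning with the finger: the one red block in sight is at 43°, so the station is at about 33°. I continue and slow down near the stop.

Request:
play_rows(motion="0 0.002 0 0 0 0.037;0.001 0.0045 0 0 0 0.081;0.0015 0.0067 -0.001 0 0 0.125;0.002 0.009 -0.001 0 0 0.168;0.002 0.0113 -0.001 0 0 0.212;0.0023 0.0136 -0.001 0 0 0.256;0.0024 0.016 -0.001 0 0 0.3;0.0024 0.018 -0.001 0 0 0.343;0.0023 0.0204 -0.001 0 0 0.386;0.0021 0.0227 -0.001 0 0 0.43")

```text
t: 6.0
tool_pos: [0.531, 0.0919, 0.1349]
tool_rot: [-2.023, -2.404, -0.0]
contact_force: [-1.6, 0.7, -0.7]
gripper_width: -0.0
grip_force: 0.7
```

Run:
```python
from red import *
s=manip.get_obs(); print(s['t'],s['tool_pos'],s['contact_force'])
redang('t3')
for k in range(0,8):
    phi=FY+5-1.5*k; print(k,phi-FY,end=' '); rel(pol(phi,.05,.0150),.135,phi)
t=cv2.imread('pics/t3.png')[150:240,180:300]; f=look('side','s3'); s=f['frame'][140:230,230:350,::-1]
cv2.imwrite('pics/c3.png',np.vstack([cv2.resize(x,(400,300),interpolation=cv2.INTER_CUBIC) for x in (t,s)]))
```

```text
6.0 [0.53102996 0.09188957 0.13489781] [-1.57479805  0.65098684 -0.71405397]
0 5.0 -0.0000 0.0012 -0.0001 0.0007 -0.0001 -0.0026
1 3.5 0.0004 0.0025 -0.0001 0.0007 -0.0001 0.0235
2 2.0 0.0007 0.0038 -0.0001 0.0007 -0.0001 0.0497
3 0.5 0.0010 0.0051 -0.0001 0.0007 -0.0001 0.0759
4 -1.0 0.0013 0.0065 -0.0001 0.0007 -0.0001 0.1021
5 -2.5 0.0015 0.0078 -0.0001 0.0007 -0.0001 0.1283
6 -4.0 0.0017 0.0092 -0.0001 0.0007 -0.0001 0.1544
7 -5.5 0.0019 0.0105 -0.0001 0.0007 -0.0001 0.1806
```

View pics/c3.png

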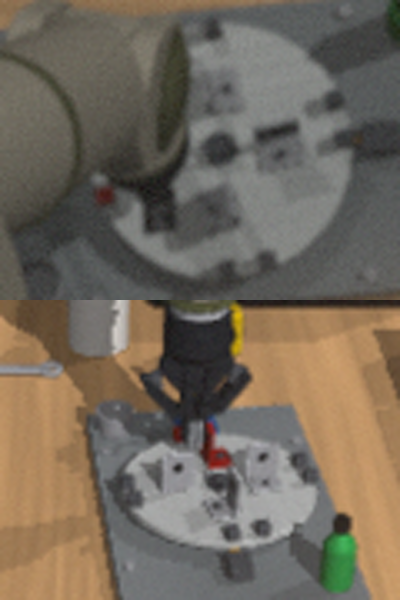

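Request:
play_rows(motion="0.0002 0.0012 0 0 0 0.01;0.0004 0.002 0 0 0 0.02;0.0005 0.0027 0 0 0 0.03;0.0007 0.0034 0 0 0 0.043;0.0009 0.0041 0 0 0 0.055;0.001 0.0048 0 0 0 0.07;0.0011 0.0055 0 0 0 0.082;0.0013 0.0062 0 0 0 0.095;0.0013 0.0066 0 0 0 0.1;0.0013 0.0066 0 0 0 0.1")

```text
t: 7.1
tool_pos: [0.5377, 0.0942, 0.1349]
tool_rot: [2.136, 2.302, 0.001]
contact_force: [-0.5, 0.5, 0.2]
gripper_width: -0.0
grip_force: 0.4
```

```bash
cat > ang.py <<'E'
from red import *
def blocks(f,th,rad=102):
    return [proj(f,[*pol(FY+th,.102,n),.054]).round(1) for n in(.017,-.017)]
E
python3 - <<'E'
from ang import *
s=manip.get_obs(); print(s['t'],s['tool_pos'],s['contact_force'])
f=look('top','t4'); print([ (k,blocks(f,k)) for k in (0,90,180,270)])
for th in (0,3): print(th,blocks(f,th))
for a in (90,180,270): print('leaf',a,[proj(f,[*pol(FY+a,r),.088]).round(1) for r in (.03,.068)])
cv2.imwrite('pics/c4.png',cv2.resize(f['frame'][150:240,180:300,::-1],(800,600),interpolation=cv2.INTER_CUBIC))
E
```

```text
7.1 [0.53772901 0.09416033 0.1349196 ] [-0.45876882  0.48352168  0.19530073]
[(0, [array([208.9, 203.3]), array([208.1, 191.3])]), (90, [array([254.2, 229.6]), array([241.9, 230.8])]), (180, [array([281.2, 184.5]), array([282.3, 196.4])]), (270, [array([236.2, 159. ]), array([248.3, 157.8])])]
0 [array([208.9, 203.3]), array([208.1, 191.3])]
3 [array([209.4, 205.1]), array([207.9, 193.2])]
leaf 90 [array([244.9, 202.1]), array([246. , 215.9])]
leaf 180 [array([255. , 190.2]), array([269. , 188.9])]
leaf 270 [array([243.1, 180.5]), array([242.1, 167. ])]
```

View pics/c4.png

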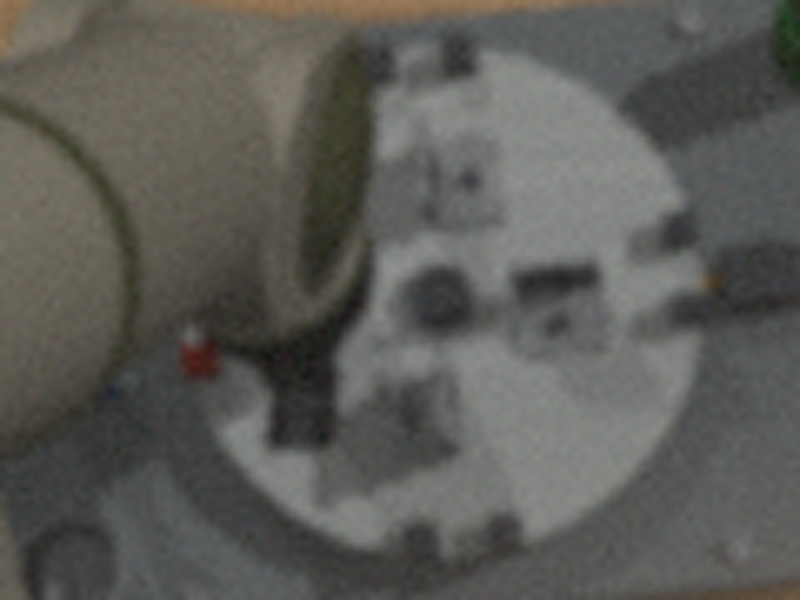

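The bottom pair of blocks at (242,231),(255,230) and the right pair at (282,185),(283,196) match the 0 stop, and contact force is near zero. So it has clicked in. I back the finger off the leaf, lift, and go round behind the lock arm.

Request:
play_rows(motion="0 -0.008 0 0 0 0;0 -0.015 0 0 0 0;0 -0.015 -0.05 0 0 0;0 -0.015 -0.1 0 0 0;0 -0.015 -0.13 0 0 0;0 -0.015 -0.13 0 0 0;0 -0.015 -0.13 0 0 0")

```text
t: 7.85
tool_pos: [0.5218, 0.0932, 0.2653]
tool_rot: [2.136, 2.303, 0.003]
contact_force: [0.9, 0.5, -0.3]
gripper_width: 0.0
grip_force: 0.0
```

Run:
```python
from ang import *
s=manip.get_obs(); print(s['t'],s['tool_pos'],s['contact_force'])
rel(pol(FY,.207),.265,FY)
rel(pol(FY,.207),.190,FY)
```

```text
7.85 [0.52179936 0.09318687 0.26526135] [ 0.90955274  0.48083504 -0.30649022]
0.1570 0.0286 0.0004 0.0015 -0.0008 -0.0092
0.1569 0.0285 0.0754 0.0015 -0.0008 -0.0092
```

Request:
play_rows(motion="0.157 0.0285 0 0 0 -0.009;0.157 0.0285 0 0 0 -0.009;0.157 0.0285 0 0 0 -0.009;0.157 0.0285 0 0 0 -0.009;0.157 0.0285 0 0 0 -0.009;0.157 0.0285 0 0 0 -0.009")

```text
t: 8.45
tool_pos: [0.5383, 0.2501, 0.2637]
tool_rot: [2.127, 2.312, -0.004]
contact_force: [0.4, -0.7, -0.7]
gripper_width: 0.0001
grip_force: 0.0
```

Run:
```python
from ang import *
s=manip.get_obs(); print(s['t'],s['tool_pos'],s['contact_force'])
g=look('side','s5'); f=look('top','t5')
for n in ('lock_arm','lock_nose'): 
  for r in manip.recognise(n,'side')[:2]: print(n,r['p'],world(g,r['at']))
c=lambda X:((proj(g,X)-[250,120])*8).round(0)
for a in (85,95,105):
    a=np.radians(a); print('knob',c([*pol(FY,.162-.076*np.cos(a)),.06+.076*np.sin(a)]))
x,y,z=s['tool_pos'];print('tip',c([x,y,z-.073]))
rel(pol(FY,.207),.190,FY)
cv2.imwrite('pics/c5.png',np.vstack([cv2.resize(g['frame'][120:190,250:350,::-1],(800,560)) ]))
cv2.imwrite('pics/c5.png',np.hstack([cv2.resize(g['frame'][120:190,250:350,::-1],None,fx=4,fy=6),cv2.resize(f['frame'][150:240,185:300,::-1],(390,420))]))
```

```text
8.45 [0.53830086 0.25008927 0.26368011] [ 0.38387439 -0.70412138 -0.66221916]
lock_arm 0.54 [0.54022814 0.20574745 0.10605481]
lock_nose 0.5 [0.42609296 0.42458765 0.05565296]
lock_nose 0.4 [0.54285761 0.20251002 0.10792429]
knob [318. 257.]
knob [314. 244.]
knob [310. 236.]
tip [306. 110.]
0.0020 -0.0003 0.0749 -0.0002 0.0003 -0.0032
```

View pics/c5.png

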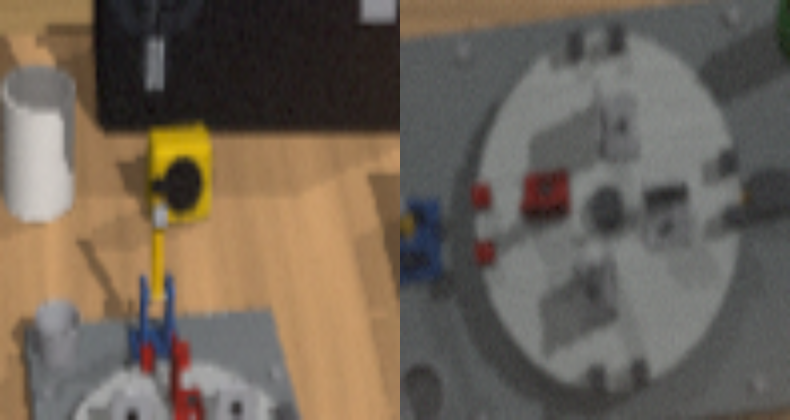

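The red station is at the lock arm. The knob is at about (290,151), which fits an arm angle near 95°. I check the stop angle in numbers and descend behind the arm.

Request:
play_rows(motion="0.002 0 0.04 0 0 -0.003;0.002 0 0.075 0 0 -0.003;0.002 0 0.075 0 0 -0.003;0.002 0 0.075 0 0 -0.003")

```text
t: 9.05
tool_pos: [0.539, 0.2526, 0.1903]
tool_rot: [-2.125, -2.314, 0.002]
contact_force: [0.1, 0.6, 0.5]
gripper_width: -0.0001
grip_force: 0.0
```

Run:
```python
from ang import *
f={k:v for k,v in look('top').items()}; im=cv2.imread('pics/t5.png')[:,:,::-1].astype(int)
m=(im[:,:,0]>im[:,:,1]*1.6)&(im[:,:,0]>im[:,:,2]*1.6)&(im[:,:,0]>70); m[:140]=0;m[250:]=0;m[:,:198]=0;m[:,300:]=0
n,l,st,ce=cv2.connectedComponentsWithStats(m.astype(np.uint8))
q=[ce[i] for i in range(1,n) if 4<=st[i][4]]; print(q,blocks(f,0),'leaf',[proj(f,[*pol(FY,r),.088]) for r in(.03,.068)])
s=manip.get_obs(); print(s['t'],s['tool_pos'],s['contact_force'])
for a in list(range(100,-1,-10)):
    A=np.radians(a); r=.162-.058*np.cos(A)+.005*np.sin(A)+.011; z=.06+.058*np.sin(A)+.005*np.cos(A)+.073
    print(a,end=' '); rel(pol(FY,r),z,FY)
```

```text
[array([227.48484848, 190.68181818]), array([208.10526316, 191.42105263]), array([209.38095238, 203.42857143])] [array([208.9, 203.3]), array([208.1, 191.3])] leaf [array([232.97989791, 192.29560983]), array([219.01502923, 193.60329595])]
9.1 [0.53943192 0.25298063 0.19114638] [0.13131355 0.25583992 0.81870051]
100 -0.0200 -0.0010 0.0019 0.0010 -0.0001 0.0011
90 -0.0300 -0.0011 0.0001 0.0010 -0.0001 0.0011
80 -0.0402 -0.0011 0.0002 0.0010 -0.0001 0.0011
70 -0.0502 -0.0011 0.0019 0.0010 -0.0001 0.0011
60 -0.0597 -0.0011 0.0054 0.0010 -0.0001 0.0011
50 -0.0685 -0.0011 0.0105 0.0010 -0.0001 0.0011
40 -0.0763 -0.0011 0.0170 0.0010 -0.0001 0.0011
30 -0.0828 -0.0011 0.0248 0.0010 -0.0001 0.0011
20 -0.0878 -0.0012 0.0336 0.0010 -0.0001 0.0011
10 -0.0913 -0.0012 0.0431 0.0010 -0.0001 0.0011
0 -0.0930 -0.0012 0.0531 0.0010 -0.0001 0.0011
```

The red blocks are within 0.5 px of the stop position. Now I swing the arm.

Request:
play_rows(motion="-0.015 -0.001 0.001 0 0 0;-0.022 -0.001 0.001 0 0 0;-0.03 -0.001 0 0 0 0;-0.035 -0.001 0 0 0 0;-0.04 -0.001 0 0 0 0;-0.045 -0.001 0.001 0 0 0;-0.05 -0.001 0.002 0 0 0;-0.055 -0.001 0.0035 0 0 0;-0.06 -0.001 0.0055 0 0 0;-0.0645 -0.001 0.008 0 0 0")

```text
t: 10.1
tool_pos: [0.5433, 0.1888, 0.1817]
tool_rot: [2.123, 2.316, -0.0]
contact_force: [0.0, 1.4, 1.6]
gripper_width: -0.0
grip_force: 0.7
```

Run:
```python
from ang import *
s=manip.get_obs(); print(s['t'],s['tool_pos'],s['contact_force'])
for a in list(range(55,-1,-5)):
    A=np.radians(a); r=.162-.058*np.cos(A)+.005*np.sin(A)+.011; z=.06+.058*np.sin(A)+.005*np.cos(A)+.073
    print(a,end=' '); rel(pol(FY,r),z,FY)
g=look('side','s6'); c=lambda X:((proj(g,X)-[250,130])*8).round(0)
for a in (50,60,70,95):
    a=np.radians(a); print('knob',c([*pol(FY,.162-.076*np.cos(a)),.06+.076*np.sin(a)]))
cv2.imwrite('pics/c6.png',cv2.resize(g['frame'][130:200,250:340,::-1],None,fx=8,fy=8))
```

```text
10.1 [0.54331301 0.18881082 0.18167171] [0.02391399 1.35097911 1.55746164]
55 0.0001 0.0005 -0.0017 -0.0000 0.0002 0.0023
50 -0.0042 0.0005 0.0010 -0.0000 0.0002 0.0023
45 -0.0082 0.0005 0.0041 -0.0000 0.0002 0.0023
40 -0.0120 0.0005 0.0076 -0.0000 0.0002 0.0023
35 -0.0154 0.0005 0.0113 -0.0000 0.0002 0.0023
30 -0.0185 0.0005 0.0153 -0.0000 0.0002 0.0023
25 -0.0212 0.0005 0.0196 -0.0000 0.0002 0.0023
20 -0.0236 0.0005 0.0241 -0.0000 0.0002 0.0023
15 -0.0255 0.0005 0.0288 -0.0000 0.0002 0.0023
10 -0.0270 0.0005 0.0337 -0.0000 0.0002 0.0023
5 -0.0281 0.0005 0.0386 -0.0000 0.0002 0.0023
0 -0.0288 0.0005 0.0437 -0.0000 0.0002 0.0023
knob [330. 251.]
knob [327. 226.]
knob [324. 204.]
knob [314. 164.]
```

View pics/c6.png

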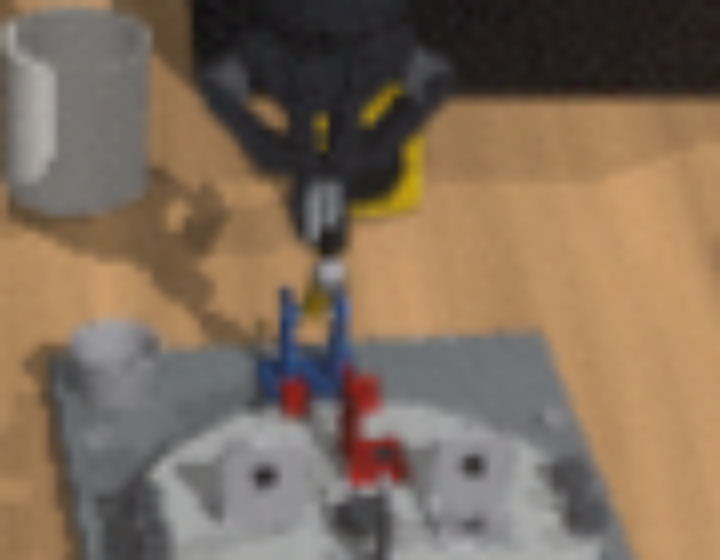

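The knob at crop (330,240) means the arm is at about 55° and following the finger. I continue down.

Request:
play_rows(motion="-0.004 0 0.001 0 0 0;-0.008 0 0.004 0 0 0;-0.012 0 0.0075 0 0 0;-0.0155 0 0.0115 0 0 0;-0.0185 0 0.0155 0 0 0;-0.021 0 0.0195 0 0 0;-0.0235 0 0.024 0 0 0;-0.0255 0 0.029 0 0 0;-0.027 0 0.0335 0 0 0;-0.028 0 0.0385 0 0 0")

```text
t: 11.15
tool_pos: [0.5458, 0.1612, 0.143]
tool_rot: [2.123, 2.316, -0.0]
contact_force: [-0.3, -1.2, 2.2]
gripper_width: -0.0001
grip_force: 0.6
```

Request:
play_rows(motion="-0.0005 0 0.002 0 0 0;-0.0005 0 0.004 0 0 0;-0.0005 0 0.005 0 0 0;-0.0005 0 0.006 0 0 0;-0.0005 0 0.006 0 0 0")

```text
t: 11.65
tool_pos: [0.5457, 0.161, 0.1377]
tool_rot: [-2.123, -2.316, -0.0]
contact_force: [-0.5, -1.1, 4.0]
gripper_width: -0.0001
grip_force: 1.6
```

Request:
play_rows(motion="0 0 0.001 0 0 0;0 0 0.002 0 0 0;0 0 0.003 0 0 0;0 0 0.003 0 0 0;0 0 0.003 0 0 0")

```text
t: 12.15
tool_pos: [0.5458, 0.1609, 0.137]
tool_rot: [-2.123, -2.315, -0.004]
contact_force: [-6.8, -2.4, 35.3]
gripper_width: 0.0001
grip_force: 17.6
```

Firm stop: the tip is at 64 mm, where the bar top should be (65 mm). I lift off and verify.

Request:
play_rows(motion="0 0 -0.005 0 0 0;0 0 -0.03 0 0 0;0 0 -0.08 0 0 0;0 0 -0.12 0 0 0;0.05 0 -0.16 0 0 0;0.1 0 -0.16 0 0 0;0.15 0 -0.16 0 0 0;0.18 0 -0.16 0 0 0;0.18 0 -0.16 0 0 0;0.18 0 -0.16 0 0 0")

```text
t: 13.15
tool_pos: [0.5293, 0.3414, 0.2939]
tool_rot: [-2.119, -2.319, 0.001]
contact_force: [-0.2, -1.5, -0.3]
gripper_width: -0.0003
grip_force: 0.0
```

Run:
```python
from ang import *
s=manip.get_obs(); print(s['t'],s['tool_pos'],s['contact_force'])
g=look('side','s7'); f=look('top','t7'); c=lambda X:((proj(g,X)-[250,145])*8).round(0)
for a in (0,7,12):
    a=np.radians(a); print('knob',c([*pol(FY,.162-.076*np.cos(a)),.06+.076*np.sin(a)]))
for n in ['oil_bottle','bolt_tin']:
    for r in manip.recognise(n,'top')[:1]: print(n,r['p'],world(f,r['at']))
a=cv2.resize(g['frame'][145:195,250:350,::-1],None,fx=8,fy=8)[:,:400+150]; b=cv2.resize(f['frame'][170:225,175:215,::-1],(250,400))
cv2.imwrite('pics/c7.png',np.hstack([a,b]))
```

```text
13.15 [0.52932344 0.34143515 0.29394541] [-0.20890416 -1.53728216 -0.28247273]
knob [334. 264.]
knob [334. 247.]
knob [334. 234.]
oil_bottle 0.6 [ 0.65960588 -0.11391252  0.07317062]
bolt_tin 0.6 [0.44468197 0.19719203 0.02629359]
```

View pics/c7.png

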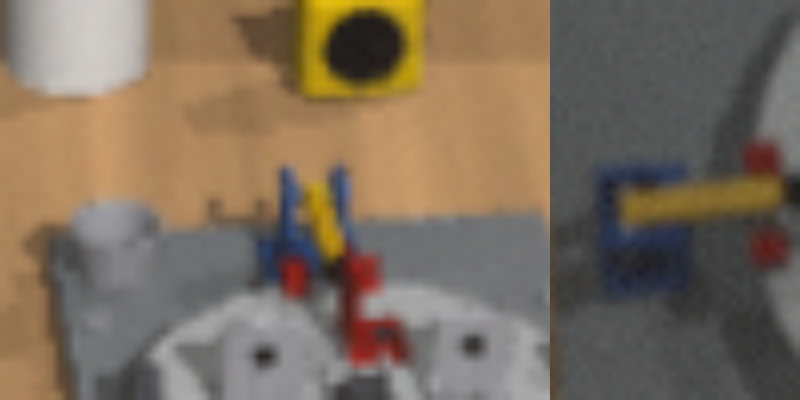

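The knob at crop (333,266) matches angle 0, with the bar lying between the red blocks. The bottle and tin have not moved. Handing in.

```bash
python3 -c "
from cell import manip
print(manip.hand_in())"
```

```text
the job is handed in; nothing more can be done
None
```

I turned the table until the red station clicked into its stop with the lock arm still open, then pushed the arm down until it was fully home between the red blocks. I handed the job in at about 13 s; the bottle and tin on the base plate had not moved, and the bench items were not re-measured.

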